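Cap the three sample tubes by trial fit

ROBOT

A 6-joint arm with a two-finger parallel gripper is mounted at the origin on the work surface. World frame = base frame: x ahead of the robot, y to its left, z up, the work surface at z = 0. Lengths are in m, angles in degrees, forces in N, time in s.
With the tool pointing down it reaches from about 0.35 to 0.875 m from the base axis. Payload 4.2 kg.
Tool frame: the origin (TCP) lies at the very end of the fingers, on their centre line; the grasp point (between the pads) lies 19 mm behind it; z points along the fingers, y is the line along which they close (so a half turn about z gives the same grasp; the last joint's range is limited). The gripper opens to 87 mm and grips with 3 to 60 N. Pads are 19 mm wide; open, the fingers measure 117 mm over their backs; the gripper's body (75 mm by 190 mm) begins 51 mm behind the grasp point.
Start: joints at [81.566, 22.042, 0.453, 0, -68.411, -14.817], TCP at [0.247, 0.574, 0.223] pointing down, gripper open.
Joint ranges: [-179.83, 179.83], [-69.29, 118.12], [-61.27, 80.66], [-181.25, 117.63], [-171.15, -9.14], [-177.46, 177.46]. Speed limits (degrees/s): [159.86, 159.86, 180, 180, 180, 180].

INTERFACE

Orientations are given as a 3x3 rotation matrix whose columns are the frame's x, y, z axes.
In Python, from station import sense, optics, r gives the robot as it stands. The module is installed in compiled form; this text tells all that it offers.
- The arm moves only by the shell command python3 -m pendant 'ROWS' [OPENING]. ROWS is JSON, a list that holds one entry, the list of rows, each a list of 4 numbers: the shift along the tool's x, y, z normalised to -1 to 1, where 1 is 100 mm, then the turn about the tool's z normalised to -1 to 1, where 1 is 2 rad. A call has 1 to 8 rows; each row is the pose to reach, as a shift and turn from the pose commanded when the call began, along the tool's axes at that moment; what a row does not reach only later rows make up. A row lasts 1/10 s, in which the tool goes at most 50 mm and 8.59 degrees, less where a joint would pass 70% of its speed; a pose out of reach is approached as far as the arm can. A call with a number of a shift or a turn outside -1 to 1 is refused whole. A call with a gripper value outside its range is refused whole. OPENING is the closure, from 0 (fully open) to 1 (shut), set as the call begins (- or left out, the last holds). The fingers move at their own pace and stop on an object; the grip force is fixed at half the most. Time passes only in rows, so rows that repeat a pose let the fingers close. It gives the time, the measured TCP pose, the force, the opening and the grip force at its end, in the units of the state.
- sense(): the state, without advancing time (a new reading comes with each control period).
- optics.capture(name): name is "side" or "top"; returns the picture (420x560x3 uint8, red, green, blue); there is no depth.
- optics.get_calibration(name): a dict with "camera_matrix" (3x3 intrinsics, pixels), "distortion" ([k1, k2, p1, p2, k3] as OpenCV has them; the pictures are not rectified), "camera_from_world" (4x4, takes a point from world to camera coordinates). Camera axes: x right, y down, z forward; pixel columns grow to the right and rows downward; lengths in m; the calibration is good to about 2 mm. A picture is of the moment at which its call begins. get_calibration takes no time and is no camera call.
- r.finish_job(): hands the job in; it is judged then, once.
The state is a dict: "time_s": time; "joints": joint angles; "joint_velocities": joint speeds; "effort": joint torques, N m; "tcp_pos": TCP position; "ee_rot": TCP orientation; "wrist_force": force on the tool from outside, world axes, zero at the start; "moment": the same for the moment, N m; "gripper_width": opening from 0.0 (shut) to 1.0 (fully open); "gripper_force": force on a finger pad.
Only numpy, scipy, OpenCV 4.12 (cv2) and the standard library are available. Lean on these libraries where they do the work, as an engineer would, in place of code of your own. Each camera call takes 0.05 s, during which the arm holds its last target. There are 200 camera calls.

TASK

The three glass tubes in the rack differ slightly in width and nobody knows which stands where. Find by careful trial which of the three white caps belongs on which tube, and press every cap down past the stiff seal until it is fully home on its own tube, upright and let go. Leave the other things on the bench undisturbed.

Things in the scene. Friction and masses are not known exactly. Their poses are not given: they have to be found in the camera images.
- rack: white two-deck rack fixed to the bench, 75 x 270 mm, upper deck 55 mm high; origin under its centre, y along the row, z up. In it stand three upright open glass tubes 80 mm apart, mouths all 105 mm above the bench, outer diameters 24, 28 and 32 mm in an order that is unknown and changes every time.
- mouth_left (a point): centre of the mouth (rim plane) of the left tube, seen from the robot; axes as the rack's. Its size is unknown. On its neck sits a black rubber seal ring, no wider than this tube's own cap, its top 17 to 19 mm below the mouth; pushed with about 6 N it slides down to 26 mm below the mouth and stays there.
- mouth_middle (a point): centre of the mouth (rim plane) of the middle tube, seen from the robot; axes as the rack's. Its size is unknown. On its neck sits a black rubber seal ring, no wider than this tube's own cap, its top 17 to 19 mm below the mouth; pushed with about 6 N it slides down to 26 mm below the mouth and stays there.
- mouth_right (a point): centre of the mouth (rim plane) of the right tube, seen from the robot; axes as the rack's. Its size is unknown. On its neck sits a black rubber seal ring, no wider than this tube's own cap, its top 17 to 19 mm below the mouth; pushed with about 6 N it slides down to 26 mm below the mouth and stays there.
- cap_small_mid (a point): centre, half-way up, of the small white slip-on cap: a round cup 32 mm outside, 26 mm bore, 32 mm tall, bore 26 mm deep; about 30 g; standing open end down on the bench; z along its axis, up. It belongs on the 24 mm tube: it slips on freely to the seal ring, then pushes that down until the rim meets the inside of its top; fully home, this point is 10 mm below the mouth.
- cap_medium_mid (a point): centre, half-way up, of the medium white slip-on cap: a round cup 36 mm outside, 30 mm bore, 32 mm tall, bore 26 mm deep; about 30 g; standing open end down on the bench; z along its axis, up. It belongs on the 28 mm tube: it slips on freely to the seal ring, then pushes that down until the rim meets the inside of its top; fully home, this point is 10 mm below the mouth.
- cap_large_mid (a point): centre, half-way up, of the large white slip-on cap: a round cup 40 mm outside, 34 mm bore, 32 mm tall, bore 26 mm deep; about 30 g; standing open end down on the bench; z along its axis, up. It belongs on the 32 mm tube: it slips on freely to the seal ring, then pushes that down until the rim meets the inside of its top; fully home, this point is 10 mm below the mouth.
- beaker: bystander: open glass beaker, 68 mm wide, 90 mm tall; origin under its centre
- reagent: bystander: amber jar, 56 mm wide, 110 mm tall; origin under its centre
- dish: bystander: shallow white ceramic dish, 90 mm wide, 18 mm tall; origin under its centre
- spatula: bystander: steel spatula lying on the bench, 170 mm long; origin under its middle, its own x axis along it
- basket: bystander: tester basket of two round plates 90 mm wide, 83 mm tall, with six clear tubes and a steel rod on its axis up to 160 mm; origin under its centre
- flask: bystander: clear plastic bottle, 60 mm wide, 140 mm tall; origin under its centre
Mind the look-alikes: they are no part of the job. Leave any turquoise look-alike of the part that bears cap_medium_mid alone. Leave any black or purple look-alike of the part that bears cap_large_mid alone.

How it is judged (in metres and radians):
At the end, for the whole second after the job is handed in: Each of the three caps is fully home on a tube of its own: its centre within 4 mm of that tube's axis sideways, and 7.5 to 14 mm below the mouth (10 mm is fully home), and within 0.1 rad of upright. This is possible only when every cap is on the tube of its size (((horizontal distance between cap_small_mid and mouth_left below 0.004 m and z of cap_small_mid in the frame of mouth_left between -0.014 and -0.0075 m) or (horizontal distance between cap_small_mid and mouth_middle below 0.004 m and z of cap_small_mid in the frame of mouth_middle between -0.014 and -0.0075 m) or (horizontal distance between cap_small_mid and mouth_right below 0.004 m and z of cap_small_mid in the frame of mouth_right between -0.014 and -0.0075 m)) and angle between each of cap_small_mid, cap_medium_mid, cap_large_mid's own z axis and vertical below 0.1 rad and ((horizontal distance between cap_medium_mid and mouth_left below 0.004 m and z of cap_medium_mid in the frame of mouth_left between -0.014 and -0.0075 m) or (horizontal distance between cap_medium_mid and mouth_middle below 0.004 m and z of cap_medium_mid in the frame of mouth_middle between -0.014 and -0.0075 m) or (horizontal distance between cap_medium_mid and mouth_right below 0.004 m and z of cap_medium_mid in the frame of mouth_right between -0.014 and -0.0075 m)) and ((horizontal distance between cap_large_mid and mouth_left below 0.004 m and z of cap_large_mid in the frame of mouth_left between -0.014 and -0.0075 m) or (horizontal distance between cap_large_mid and mouth_middle below 0.004 m and z of cap_large_mid in the frame of mouth_middle between -0.014 and -0.0075 m) or (horizontal distance between cap_large_mid and mouth_right below 0.004 m and z of cap_large_mid in the frame of mouth_right between -0.014 and -0.0075 m))); the robot touches nothing.
It fails at once if one of the bystanders is shoved more than 30 mm or knocked over (distance of any of beaker, reagent, dish, spatula, basket, flask from where it was at the start of the episode above 0.03 m or angle between any of beaker, reagent, dish, basket, flask's own z axis and vertical above 0.5 rad).
It also fails if it takes over 72 s, if anything falls off the work surface, if the arm or the gripper's body presses on something with over 40 N, if the wrist force passes 120 N, or if a joint passes its speed limit or range.

## Working session

There is one attempt and no reset: what is moved stays moved. The work goes in short steps, Python scripts to look and compute and a shell command to move; the robot and the scene stay as the last step left them, time stands still between calls to the robot, and variables do not carry over. Pictures are saved under pics/ and viewed, at most 10 in all, crops included, and the job is handed in when it is done.

```bash
mkdir -p pics
cat > h.py <<'E'
import numpy as np, cv2
from station import sense, optics, r
def cal(n):
    c=optics.get_calibration(n); return np.array(c["camera_matrix"]),np.array(c["distortion"]),np.array(c["camera_from_world"])
def px2w(n,u,v,z):
    K,D,T=cal(n); p=cv2.undistortPoints(np.array([[[u,v]]],float),K,D)[0,0]
    R,t=T[:3,:3],T[:3,3]; o=-R.T@t; d=R.T@np.array([p[0],p[1],1]); return o+d*(z-o[2])/d[2]
def w2px(n,P):
    K,D,T=cal(n); return cv2.projectPoints(np.array(P,float).reshape(-1,1,3),cv2.Rodrigues(T[:3,:3])[0],T[:3,3],K,D)[0].reshape(-1,2)
def snap(n,f,crop=None,s=1):
    im=optics.capture(n)[:,:,::-1]
    if crop: a,b,c,d=crop; im=im[b:d,a:c]
    cv2.imwrite('pics/'+f,cv2.resize(np.ascontiguousarray(im),None,fx=s,fy=s,interpolation=cv2.INTER_CUBIC))
def delta(P):  # world target -> tool shift in units of 100mm
    s=sense(); return np.round(np.array(s["ee_rot"]).T@(np.array(P)-s["tcp_pos"])/0.1,3)
E
python3 - <<'E'
from h import *
np.set_printoptions(precision=3,suppress=True)
snap('top','t0.png',None,1.42); snap('side','s0.png',None,1.42)
for n in('top','side'):
    K,D,T=cal(n);print(n,K[0,0],-T[:3,:3].T@T[:3,3]);print(T[:3,:3])
s=sense();print(s['time_s'],s['ee_rot'],s['wrist_force'],s['gripper_width'])
E
```

```text
top 509.999505156753 [0.428 0.026 1.457]
[[-0.006 -1.    -0.008]
 [-0.996  0.007 -0.087]
 [ 0.087  0.008 -0.996]]
side 478.76312008094214 [ 0.44  -0.934  0.876]
[[ 0.992 -0.122 -0.02 ]
 [-0.092 -0.625 -0.775]
 [ 0.083  0.771 -0.631]]
0.1 [[ 0.919 -0.395 -0.001]
 [-0.395 -0.919 -0.002]
 [ 0.     0.002 -1.   ]] [ 0.015 -0.462  0.228] 1.002692345270168
```

View pics/t0.png

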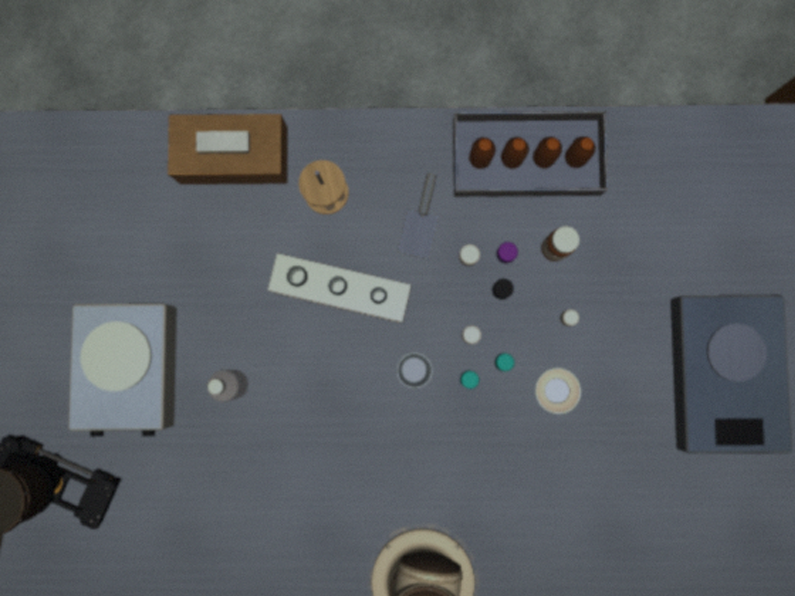

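View pics/s0.png

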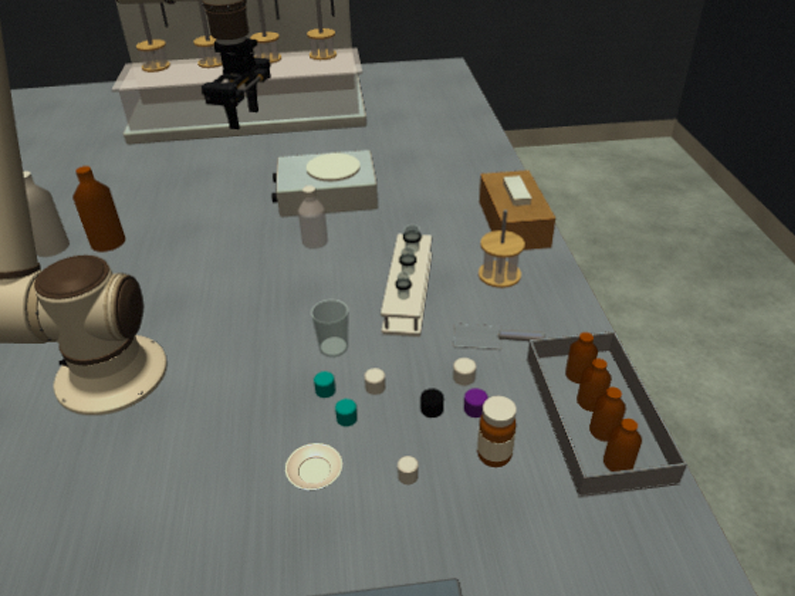

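The top view shows white caps at about (470,255), (472,334) and (571,318) in the 1.42x image, and tube mouths at (298,276), (338,286) and (379,295). The gripper is at lower left.

Run:
```python
from h import *
np.set_printoptions(precision=4,suppress=True)
im=np.mean([optics.capture('top') for _ in range(6)],0).astype(np.float32)
si=np.mean([optics.capture('side') for _ in range(4)],0).astype(np.float32)
np.save('top.npy',im)
for n,g,L,zc in(('top',im.min(2),[(331,179.5),(332.5,235),(402,224)],.032),('side',si.min(2),[(464/1.42,370/1.42),(375/1.42,380/1.42),(407/1.42,469/1.42)],.016)):
  for u,v in L:
    x,y=int(u)-14,int(v)-14; p=g[y:y+29,x:x+29]; bg=np.median(p); hi=np.percentile(p[10:18,10:18],80)
    w=np.clip((p-bg-15)/(hi-bg-15),0,1)
    m=(w>.5).astype(np.uint8); k,lab,st,ce=cv2.connectedComponentsWithStats(m); i=lab[14,14]
    mm=cv2.dilate((lab==i).astype(np.uint8),np.ones((3,3))); w=w*mm
    yy,xx=np.mgrid[0:29,0:29]; cu,cv_=x+(w*xx).sum()/w.sum(),y+(w*yy).sum()/w.sum()
    print(n,cu,cv_,w.sum(),st[i][2:4],(w.max(0)).sum(),px2w(n,cu,cv_,zc))
w=(im.min(2)>140).astype(np.uint8); k,lab,st,ce=cv2.connectedComponentsWithStats(w)
for i in range(1,k):
  x,y,ww,hh,a=st[i]
  if 180<=x<=200 and a>800:
    c=np.argwhere(lab==i)[:,::-1].astype(np.float32); R=cv2.minAreaRect(c);B=cv2.boxPoints(R)
    print('rack',R,px2w('top',*R[0],.055)); print(np.array([px2w('top',*b,.055) for b in B]))
for a,b in((298,276),(338,286),(379,295)): print(px2w('top',a/1.42,b/1.42,.105))
c=im[160:250,180:300,::-1].astype(np.uint8); c=cv2.resize(c,None,fx=6,fy=6,interpolation=cv2.INTER_CUBIC)
cv2.imwrite('pics/rack.png',c)
```

```text
top 330.5936960648581 178.4765520729204 125.71642 [13 12] 12.668325 [ 0.6374 -0.1001  0.032 ]
top 332.03081474535594 235.28445014749155 103.72826 [11 12] 11.404145 [ 0.4775 -0.1017  0.032 ]
top 402.028822743352 223.16209817145406 77.887085 [11 10] 9.814707 [ 0.51   -0.2974  0.032 ]
side 326.8770597764864 256.8250430495225 112.8771 [15 11] 14.268156 [ 0.6425 -0.0836  0.016 ]
side 263.26471908865136 263.6924102710519 89.93374 [12 10] 12.415663 [ 0.48  -0.085  0.016]
side 286.60874113052154 326.29851571862923 105.14451 [13 12] 12.763005 [ 0.5131 -0.2841  0.016 ]
rack ((238.58609008789062, 202.02035522460938), (96.522216796875, 26.31137466430664), 13.298571586608887) [0.5703 0.1571 0.055 ]
[[0.5666 0.2954 0.055 ]
 [0.6379 0.2792 0.055 ]
 [0.574  0.0188 0.055 ]
 [0.5033 0.036  0.055 ]]
[0.5863 0.2291 0.105 ]
[0.5669 0.1539 0.105 ]
[0.5493 0.0769 0.105 ]
```

View pics/rack.png

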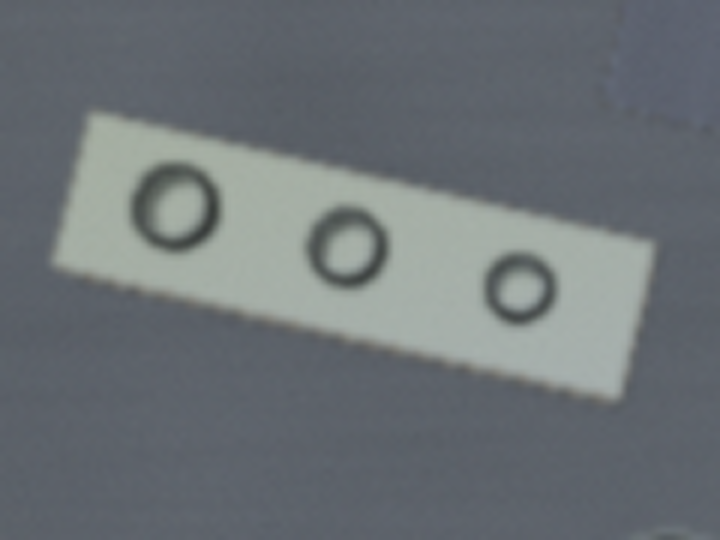

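```bash
M='python3 -m pendant'
$M '[[[0.9,0.66,-0.1,0],[0.9,0.66,-0.1,0],[0.9,0.66,-0.1,0]]]' 0.3 >/dev/null
$M '[[[0.9,0.66,0,0],[0.9,0.66,0,0],[0.9,0.66,0,0]]]' >/dev/null
$M '[[[0.9,0.66,0,0],[0.9,0.66,0,0],[0.9,0.66,0,0]]]' >/dev/null
$M '[[[0.9,0.66,0,0],[0.9,0.66,0,0],[0.9,0.66,0,0]]]' >/dev/null
$M '[[[0.9,0.66,0,0],[0.9,0.66,0,0],[0.9,0.66,0,0]]]' >/dev/null
$M '[[[0.9,0.66,0,0],[0.9,0.66,0,0],[0.9,0.66,0,0]]]' >/dev/null
$M '[[[0.9,0.66,0,0.35],[0.9,0.66,0,0.35],[0.9,0.66,0,0.35],[0.9,0.66,0,0.35],[0.9,0.66,0,0.35]]]' >/dev/null
$M '[[[0,0,0,0.352],[0,0,0,0.352],[0,0,0,0.352],[0,0,0,0.352],[0,0,0,0.352],[0,0,0,0.352]]]'
python3 - <<'E'
from h import *
np.set_printoptions(precision=4,suppress=True)
s=sense();print(s['time_s'],s['tcp_pos'],s['ee_rot'],s['joints'],s['gripper_width'])
print(delta([.6374,-.1001,.2]))
for a,b in((175,207),(347,248),(520,289)): print(px2w('top',180+a/6-.42,160+b/6-.42,.087))
E
```

```text
time_s: 3.5
tcp_pos: [0.6433, -0.0972, 0.2324]
ee_rot: [[-0.235, -0.972, -0.0], [-0.972, 0.235, 0.0], [-0.0, 0.0, -1.0]]
wrist_force: [0.8, 0.7, 0.2]
gripper_width: 0.703
gripper_force: 0.0
3.5 [ 0.6433 -0.0972  0.2324] [[-0.235  -0.972  -0.0001]
 [-0.972   0.235   0.0004]
 [-0.0004  0.0002 -1.    ]] [  5.6166  24.2236   5.2967  -0.0269 -71.0748 -19.2004] 0.7028841492199545
[0.043 0.051 0.324]
[0.5892 0.2349 0.087 ]
[0.5701 0.1572 0.087 ]
[0.551  0.0794 0.087 ]
```

```bash
M='python3 -m pendant'
$M '[[[0.04,0.05,0.8,0],[0.04,0.05,0.8,0],[0.04,0.05,0.8,0]]]' >/dev/null
$M '[[[0,0,0.8,0],[0,0,0.8,0],[0,0,0.8,0],[0,0,0.8,0]]]' >/dev/null
$M '[[[0,0,0.3,0],[0,0,0.5,0],[0,0,0.65,0],[0,0,0.65,0],[0,0,0.65,0]]]' 
$M '[[[0,0,0,0],[0,0,0,0],[0,0,0,0],[0,0,0,0],[0,0,0,0],[0,0,0,0]]]' 1
$M '[[[0,0,-0.5,0],[0,0,-1,0],[0,0,-1,0],[0,0,-1,0],[0,0,-1,0]]]'
$M '[[[0,0,-0.5,0],[0,0,-0.9,0],[0,0,-0.9,0],[0,0,-0.9,0],[0,0,-0.9,0]]]'
python3 - <<'E'
from h import *
s=sense();print(s['tcp_pos'],s['wrist_force'],s['gripper_width'],s['gripper_force'],w2px('side',s['tcp_pos']),w2px('top',s['tcp_pos']))
print(delta([.5892,.2349,.2]))
u,v=w2px('side',s['tcp_pos'])[0].astype(int)
snap('side','g1.png',(u-60,v-60,u+60,v+40),6)
E
```

```text
time_s: 4.7
tcp_pos: [0.6389, -0.1017, 0.0093]
ee_rot: [[-0.236, -0.972, 0.003], [-0.972, 0.236, -0.0], [-0.0, -0.003, -1.0]]
wrist_force: [-0.4, -0.0, -0.2]
gripper_width: 0.699
gripper_force: 0.0
time_s: 5.3
tcp_pos: [0.6377, -0.1016, 0.0082]
ee_rot: [[-0.236, -0.972, 0.001], [-0.972, 0.236, -0.0], [-0.0, -0.001, -1.0]]
wrist_force: [-1.2, 0.1, 4.0]
gripper_width: 0.452
gripper_force: 30.0
time_s: 5.8
tcp_pos: [0.6362, -0.1016, 0.1061]
ee_rot: [[-0.237, -0.971, -0.003], [-0.971, 0.237, 0.0], [0.0, 0.003, -1.0]]
wrist_force: [-0.5, -0.3, -0.6]
gripper_width: 0.452
gripper_force: 30.0
time_s: 6.3
tcp_pos: [0.636, -0.1015, 0.1948]
ee_rot: [[-0.237, -0.971, -0.005], [-0.971, 0.237, 0.0], [0.001, 0.005, -1.0]]
wrist_force: [-0.4, 0.4, -1.0]
gripper_width: 0.456
gripper_force: 30.0
[ 0.6359803  -0.1015294   0.19475216] [-0.37837622  0.36552541 -0.99224106] 0.4557354615606202 30.00004036584869 [[328.69819868 206.4761024 ]] [[336.7887778  169.50006404]]
[-3.157  1.252 -0.049]
```

View pics/g1.png

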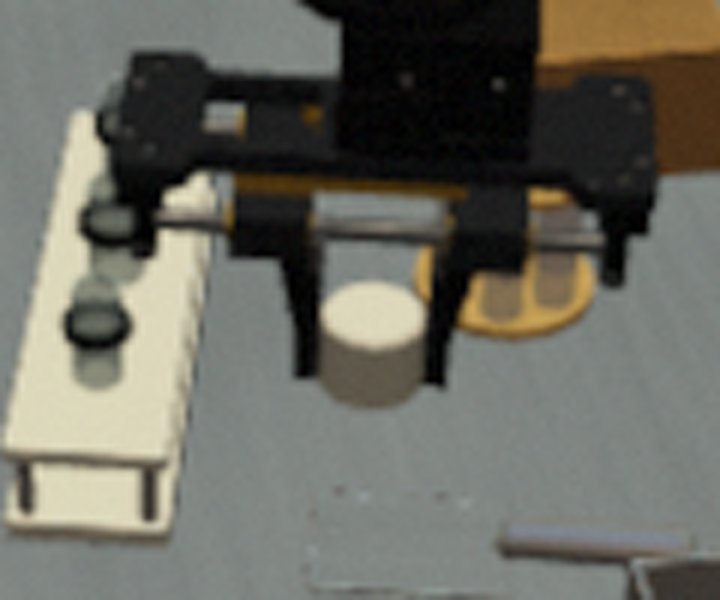

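Large cap held upright (width 39.6 mm), top centre at crop (374,315). Now I'll carry it over the left tube.

```bash
M='python3 -m pendant'
$M '[[[-0.785,0.313,0,0],[-0.785,0.313,0,0],[-0.785,0.313,0,0]]]' >/dev/null
$M '[[[-0.785,0.313,0,0],[-0.785,0.313,0,0],[-0.785,0.313,0,0]]]' >/dev/null
$M '[[[-0.785,0.313,0,0],[-0.785,0.313,0,0],[-0.785,0.313,0,0]]]' >/dev/null
$M '[[[-0.785,0.313,0,0],[-0.785,0.313,0,0],[-0.785,0.313,0,0],[-0.785,0.313,0.4,0],[-0.785,0.313,0.6,0],[-0.785,0.313,0.6,0],[-0.785,0.313,0.6,0]]]'
python3 - <<'E'
from h import *
print(px2w('side',329.9,198.1,.2188))
s=sense();print(s['tcp_pos'],delta([.5889,.2334,.125]))
t=s['tcp_pos'];u,v=w2px('side',t)[0].astype(int);print(u,v)
print(w2px('side',[[.5892,.2349,.105],[.5892,.2349,.087],[t[0]+.0003,t[1]+.0015,t[2]+.024]]))
snap('side','g2.png',(u-40,v-35,u+40,v+40),8)
E
```

```text
time_s: 7.95
tcp_pos: [0.5908, 0.2316, 0.1375]
ee_rot: [[-0.238, -0.971, -0.0], [-0.971, 0.238, -0.001], [0.001, -0.0, -1.0]]
wrist_force: [0.5, -0.3, 0.7]
gripper_width: 0.457
gripper_force: 30.0
[ 0.63765258 -0.10176764  0.2188    ]
[0.59075927 0.2316258  0.13752754] [-0.013  0.022  0.125]
289 151
[[289.00122231 160.90400103]
 [289.06554572 166.03048037]
 [289.52094323 144.53013358]]
```

View pics/g2.png

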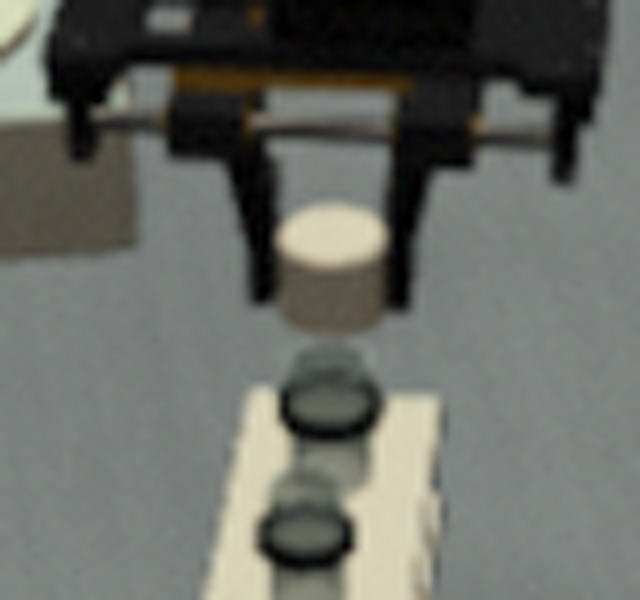

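The cap is above the left ring. In the side view the cap centre is at about (290.1,145.2) and the ring at about (289.9,165.9), so they line up. Next: correct the 2 mm and lower gently.

```bash
M='python3 -m pendant'
$M '[[[-0.013,0.022,0.1,0],[-0.013,0.022,0.19,0],[-0.013,0.022,0.19,0],[-0.013,0.022,0.19,0]]]'
$M '[[[0,0,0.02,0],[0,0,0.04,0],[0,0,0.06,0],[0,0,0.08,0],[0,0,0.1,0],[0,0,0.1,0]]]'
python3 -c "
from h import *
print(delta([.5889,.2334,.087]),sense()['moment'])"
```

```text
time_s: 8.4
tcp_pos: [0.5881, 0.2348, 0.1184]
ee_rot: [[-0.236, -0.972, -0.0], [-0.972, 0.236, -0.0], [0.001, 0.0, -1.0]]
wrist_force: [0.3, 0.3, 0.5]
gripper_width: 0.455
gripper_force: 30.0
time_s: 9.0
tcp_pos: [0.5884, 0.2346, 0.1083]
ee_rot: [[-0.237, -0.972, 0.0], [-0.972, 0.237, -0.0], [0.0, -0.0, -1.0]]
wrist_force: [1.5, -1.5, -0.7]
gripper_width: 0.454
gripper_force: 30.0
[ 0.01  -0.007  0.213] [-0.40517906 -0.61464732 -0.03184304]
```

```bash
M='python3 -m pendant'
$M '[[[0.006,-0.005,0.02,0],[0.006,-0.005,0.05,0],[0.006,-0.005,0.08,0],[0.006,-0.005,0.1,0],[0.006,-0.005,0.1,0]]]'
$M '[[[0,0,0.02,0],[0,0,0.04,0],[0,0,0.06,0],[0,0,0.08,0],[0,0,0.08,0]]]'
python3 -c "
from h import *
print(delta([.5889,.2334,.087]),sense()['moment'])"
```

```text
time_s: 9.5
tcp_pos: [0.5883, 0.2341, 0.098]
ee_rot: [[-0.237, -0.972, -0.001], [-0.972, 0.237, -0.0], [0.001, 0.001, -1.0]]
wrist_force: [-0.3, 0.1, 0.3]
gripper_width: 0.452
gripper_force: 30.0
time_s: 10.0
tcp_pos: [0.5887, 0.2343, 0.0915]
ee_rot: [[-0.236, -0.972, 0.001], [-0.972, 0.236, 0.0], [-0.0, -0.001, -1.0]]
wrist_force: [-1.5, -0.5, 4.9]
gripper_width: 0.454
gripper_force: 30.0
[ 0.008 -0.004  0.045] [0.09622696 0.50380248 0.0269331 ]
```

```bash
M='python3 -m pendant'
$M '[[[0,0,0.02,0],[0,0,0.04,0],[0,0,0.04,0],[0,0,0.04,0]]]'
$M '[[[0,0,0.02,0],[0,0,0.04,0],[0,0,0.04,0],[0,0,0.04,0]]]'
```

```text
time_s: 10.4
tcp_pos: [0.5887, 0.2343, 0.0874]
ee_rot: [[-0.236, -0.972, 0.001], [-0.972, 0.236, 0.0], [-0.0, -0.001, -1.0]]
wrist_force: [-2.5, 0.1, 5.2]
gripper_width: 0.453
gripper_force: 30.0
time_s: 10.8
tcp_pos: [0.5888, 0.2344, 0.0871]
ee_rot: [[-0.235, -0.972, 0.002], [-0.972, 0.235, 0.0], [-0.001, -0.002, -1.0]]
wrist_force: [-7.9, -0.9, 20.7]
gripper_width: 0.453
gripper_force: 30.0
```

Bottomed out at the predicted home height with 20 N. Release, then on to the medium cap.

```bash
M='python3 -m pendant'
$M '[[[0,0,-0.04,0],[0,0,-0.04,0],[0,0,-0.04,0],[0,0,-0.04,0]]]' 0.3
$M '[[[0,0,-0.4,0],[0,0,-0.8,0],[0,0,-1,0],[0,0,-1,0],[0,0,-1,0]]]'
$M '[[[0.882,0.072,0,0],[0.882,0.072,0,0],[0.882,0.072,0,0]]]' >/dev/null
$M '[[[0.882,0.072,0,0],[0.882,0.072,0,0],[0.882,0.072,0,0]]]' >/dev/null
$M '[[[0.882,0.072,0,0],[0.882,0.072,0,0],[0.882,0.072,0,0]]]' >/dev/null
$M '[[[0.882,0.072,0,0],[0.882,0.072,0,0],[0.882,0.072,0,0],[0.882,0.072,0,0],[0.882,0.072,0,0],[0.882,0.072,0,0]]]'
python3 - <<'E'
from h import *
print(delta([.4775,-.1017,.008]))
snap('side','g3.png',(225,100,355,230),4.6)
E
```

```text
time_s: 11.2
tcp_pos: [0.5882, 0.2339, 0.0855]
ee_rot: [[-0.237, -0.972, -0.001], [-0.972, 0.237, -0.001], [0.001, 0.001, -1.0]]
wrist_force: [0.6, -0.5, -0.5]
gripper_width: 0.676
gripper_force: 0.0
time_s: 11.7
tcp_pos: [0.5881, 0.234, 0.1858]
ee_rot: [[-0.237, -0.971, -0.001], [-0.971, 0.237, 0.0], [0.0, 0.001, -1.0]]
wrist_force: [-0.0, -0.7, 0.2]
gripper_width: 0.696
gripper_force: 0.0
time_s: 13.2
tcp_pos: [0.4776, -0.1007, 0.1862]
ee_rot: [[-0.235, -0.972, -0.0], [-0.972, 0.235, 0.0], [0.0, 0.0, -1.0]]
wrist_force: [0.1, 0.6, 0.9]
gripper_width: 0.699
gripper_force: 0.0
[ 0.009 -0.002  1.782]
```

View pics/g3.png

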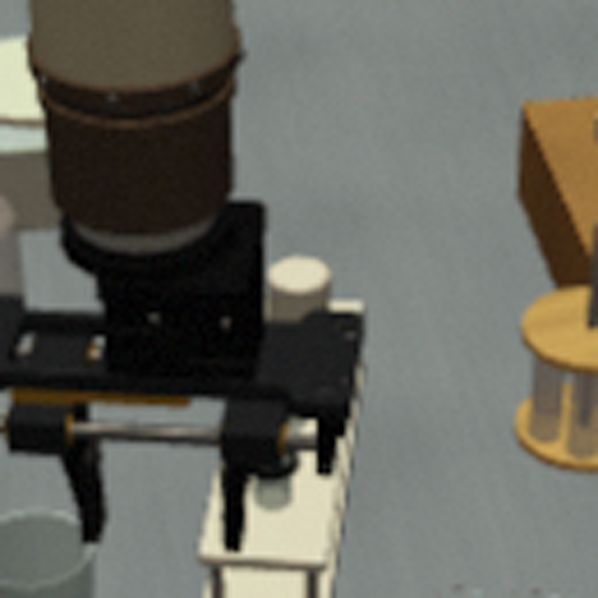

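Large cap is seated upright on the left tube (crop (300,275)). The beaker would be only about 5 mm from the gripper body, so I'll turn 20° before descending.

```bash
M='python3 -m pendant'
$M '[[[0.009,-0.002,0.8,-0.175],[0.009,-0.002,0.8,-0.175],[0.009,-0.002,0.8,-0.175],[0.009,-0.002,0.8,-0.175],[0.009,-0.002,0.8,-0.175]]]'
$M '[[[0,0,0.4,0],[0,0,0.8,0],[0,0,0.97,0],[0,0,0.97,0],[0,0,0.97,0],[0,0,0.97,0]]]'
$M '[[[0,0,0,0],[0,0,0,0],[0,0,0,0],[0,0,0,0],[0,0,0,0],[0,0,0,0]]]' 1
$M '[[[0,0,-0.5,0],[0,0,-1,0],[0,0,-1,0],[0,0,-1,0],[0,0,-1,0]]]'
$M '[[[0,0,-0.5,0.175],[0,0,-0.9,0.175],[0,0,-0.9,0.175],[0,0,-0.9,0.175],[0,0,-0.9,0.175]]]'
python3 - <<'E'
from h import *
s=sense();print(delta([.5701,.1572,.2]))
E
```

```text
time_s: 13.75
tcp_pos: [0.4779, -0.1022, 0.107]
ee_rot: [[0.111, -0.994, 0.001], [-0.994, -0.111, -0.0], [0.0, -0.001, -1.0]]
wrist_force: [0.2, 0.0, -0.7]
gripper_width: 0.694
gripper_force: 0.0
time_s: 14.35
tcp_pos: [0.4787, -0.1025, 0.0112]
ee_rot: [[0.111, -0.994, 0.004], [-0.994, -0.111, 0.0], [0.0, -0.004, -1.0]]
wrist_force: [0.1, 0.1, -0.3]
gripper_width: 0.701
gripper_force: 0.0
time_s: 14.95
tcp_pos: [0.4772, -0.1027, 0.0098]
ee_rot: [[0.111, -0.994, 0.0], [-0.994, -0.111, -0.0], [0.0, -0.0, -1.0]]
wrist_force: [-0.2, 0.3, 3.3]
gripper_width: 0.408
gripper_force: 30.0
time_s: 15.45
tcp_pos: [0.4759, -0.1027, 0.1085]
ee_rot: [[0.11, -0.994, -0.002], [-0.994, -0.11, 0.0], [-0.0, 0.002, -1.0]]
wrist_force: [-0.2, 0.1, 0.5]
gripper_width: 0.412
gripper_force: 30.0
time_s: 15.95
tcp_pos: [0.4757, -0.1027, 0.1975]
ee_rot: [[-0.236, -0.972, -0.005], [-0.972, 0.236, 0.0], [0.001, 0.004, -1.0]]
wrist_force: [0.6, 0.6, 0.6]
gripper_width: 0.406
gripper_force: 30.0
[-2.749 -0.303 -0.029]
```

```bash
M='python3 -m pendant'
$M '[[[-0.914,-0.101,0,0],[-0.914,-0.101,0,0],[-0.914,-0.101,0,0]]]' >/dev/null
$M '[[[-0.914,-0.101,0,0],[-0.914,-0.101,0,0],[-0.914,-0.101,0,0]]]' >/dev/null
$M '[[[-0.914,-0.101,0,0],[-0.914,-0.101,0,0],[-0.914,-0.101,0.4,0],[-0.914,-0.101,0.7,0],[-0.914,-0.101,0.75,0],[-0.914,-0.101,0.75,0],[-0.914,-0.101,0.75,0],[-0.914,-0.101,0.75,0]]]'
python3 -c "
from h import *
print(delta([.5699,.1565,.12]))"
```

```text
time_s: 17.35
tcp_pos: [0.5724, 0.1566, 0.1264]
ee_rot: [[-0.237, -0.972, 0.003], [-0.972, 0.237, 0.001], [-0.002, -0.003, -1.0]]
wrist_force: [0.0, 0.9, 0.5]
gripper_width: 0.411
gripper_force: 30.0
[0.007 0.025 0.064]
```

```bash
M='python3 -m pendant'
$M '[[[-0.003,0.022,0.06,0],[-0.003,0.022,0.06,0],[-0.003,0.022,0.06,0],[-0.003,0.022,0.06,0]]]'
$M '[[[0,0,0.02,0],[0,0,0.04,0],[0,0,0.06,0],[0,0,0.08,0],[0,0,0.1,0],[0,0,0.1,0]]]'
python3 -c "
from h import *
print(delta([.5699,.1565,.087]),sense()['moment'])"
```

```text
time_s: 17.75
tcp_pos: [0.5694, 0.1574, 0.1188]
ee_rot: [[-0.237, -0.972, 0.0], [-0.972, 0.237, 0.0], [-0.0, -0.0, -1.0]]
wrist_force: [0.3, -0.3, -0.4]
gripper_width: 0.401
gripper_force: 30.0
time_s: 18.35
tcp_pos: [0.5695, 0.1572, 0.1082]
ee_rot: [[-0.237, -0.972, 0.0], [-0.972, 0.237, -0.0], [0.0, -0.0, -1.0]]
wrist_force: [2.7, -0.4, -1.7]
gripper_width: 0.404
gripper_force: 30.0
[ 0.006 -0.005  0.212] [-0.367733   -0.68648836 -0.05907203]
```

Inserted about 6 mm. I'll nudge toward the side force and continue.

```bash
M='python3 -m pendant'
$M '[[[0.003,-0.006,0.02,0],[0.003,-0.006,0.05,0],[0.003,-0.006,0.08,0],[0.003,-0.006,0.1,0],[0.003,-0.006,0.1,0]]]'
$M '[[[0,0,0.02,0],[0,0,0.04,0],[0,0,0.06,0],[0,0,0.08,0],[0,0,0.08,0]]]'
$M '[[[0,0,0.02,0],[0,0,0.03,0],[0,0,0.03,0],[0,0,0.03,0]]]'
```

```text
time_s: 18.85
tcp_pos: [0.5695, 0.1568, 0.0981]
ee_rot: [[-0.237, -0.972, -0.001], [-0.972, 0.237, -0.0], [0.001, 0.001, -1.0]]
wrist_force: [-0.3, -0.3, -0.5]
gripper_width: 0.406
gripper_force: 30.0
time_s: 19.35
tcp_pos: [0.57, 0.157, 0.0914]
ee_rot: [[-0.236, -0.972, 0.001], [-0.972, 0.236, 0.0], [-0.0, -0.001, -1.0]]
wrist_force: [-1.1, -0.7, 4.0]
gripper_width: 0.411
gripper_force: 30.0
time_s: 19.75
tcp_pos: [0.57, 0.157, 0.0888]
ee_rot: [[-0.236, -0.972, 0.001], [-0.972, 0.236, 0.0], [-0.0, -0.001, -1.0]]
wrist_force: [-2.5, -0.4, 7.2]
gripper_width: 0.406
gripper_force: 30.0
```

```bash
M='python3 -m pendant'
$M '[[[0,0,0.02,0],[0,0,0.035,0],[0,0,0.035,0],[0,0,0.035,0]]]'
$M '[[[0,0,-0.05,0],[0,0,-0.05,0],[0,0,-0.05,0],[0,0,-0.05,0]]]' 0.3
$M '[[[0,0,-0.4,0],[0,0,-0.8,0],[0,0,-1,0],[0,0,-1,0],[0,0,-1,0]]]'
$M '[[[0.912,-0.098,0,0],[0.912,-0.098,0,0],[0.912,-0.098,0,0]]]' >/dev/null
$M '[[[0.912,-0.098,0,0],[0.912,-0.098,0,0],[0.912,-0.098,0,0]]]' >/dev/null
$M '[[[0.912,-0.098,0,0],[0.912,-0.098,0,0],[0.912,-0.098,0,0]]]' >/dev/null
$M '[[[0.912,-0.098,0,0],[0.912,-0.098,0,0],[0.912,-0.098,0,0]]]' >/dev/null
$M '[[[0.912,-0.098,0,0],[0.912,-0.098,0,0],[0.912,-0.098,0,0],[0.912,-0.098,0,0],[0.912,-0.098,0,0]]]'
python3 - <<'E'
from h import *
print(delta([.510,-.2974,.008]),sense()['joints'])
p=px2w('top',397.9,169,.11);print(p,delta(p))
snap('side','g4.png',(210,80,350,220),4.2)
E
```

```text
time_s: 20.15
tcp_pos: [0.5701, 0.157, 0.0888]
ee_rot: [[-0.235, -0.972, 0.002], [-0.972, 0.235, -0.0], [-0.0, -0.002, -1.0]]
wrist_force: [-9.7, 0.3, 22.4]
gripper_width: 0.407
gripper_force: 30.0
time_s: 20.55
tcp_pos: [0.5695, 0.1567, 0.0881]
ee_rot: [[-0.237, -0.972, -0.001], [-0.972, 0.237, -0.001], [0.001, 0.001, -1.0]]
wrist_force: [-0.3, 0.2, 0.1]
gripper_width: 0.658
gripper_force: 0.0
time_s: 21.05
tcp_pos: [0.5694, 0.1568, 0.1883]
ee_rot: [[-0.237, -0.971, -0.001], [-0.971, 0.237, 0.0], [0.0, 0.001, -1.0]]
wrist_force: [-0.8, -0.6, -1.4]
gripper_width: 0.699
gripper_force: 0.0
time_s: 22.75
tcp_pos: [0.5097, -0.2964, 0.1882]
ee_rot: [[-0.235, -0.972, -0.001], [-0.972, 0.235, 0.001], [-0.0, 0.001, -1.0]]
wrist_force: [0.7, 0.4, -0.6]
gripper_width: 0.704
gripper_force: 0.0
[ 0.01  -0.008  1.802] [-1.44655129e+01  2.01576950e+01 -7.55914589e+00 -2.70002025e-02
 -6.23691744e+01  8.57046001e-01]
[ 0.64996207 -0.27259291  0.11      ] [-0.561 -1.308  0.78 ]
```

View pics/g4.png

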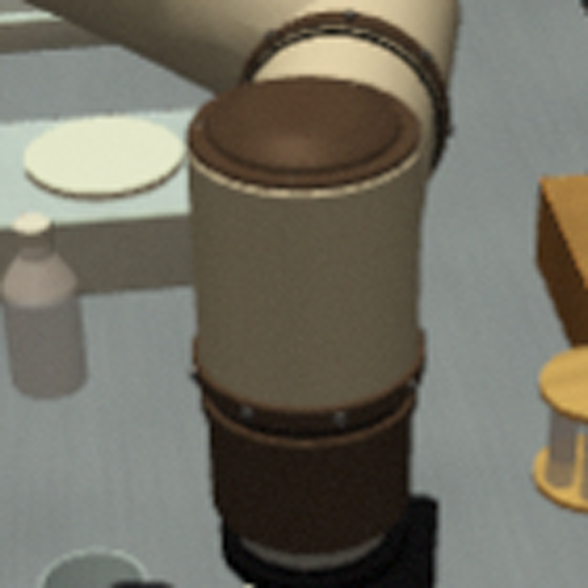

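The view is blocked by the arm, but the medium cap gave the same hard stop at its home height. I'll turn 26° away from the jar and grasp the small cap.

```bash
M='python3 -m pendant'
$M '[[[0.008,-0.006,0.8,0.227],[0.008,-0.006,0.8,0.227],[0.008,-0.006,0.8,0.227],[0.008,-0.006,0.8,0.227],[0.008,-0.006,0.8,0.227]]]'
$M '[[[0,0,0.4,0],[0,0,0.8,0],[0,0,0.99,0],[0,0,0.99,0],[0,0,0.99,0],[0,0,0.99,0]]]'
$M '[[[0,0,0,0],[0,0,0,0],[0,0,0,0],[0,0,0,0],[0,0,0,0],[0,0,0,0]]]' 1
$M '[[[0,0,-0.5,0],[0,0,-1,0],[0,0,-1,0],[0,0,-1,0],[0,0,-1,0]]]'
$M '[[[0,0,-0.5,-0.227],[0,0,-0.9,-0.227],[0,0,-0.9,-0.227],[0,0,-0.9,-0.227],[0,0,-0.9,-0.227]]]'
python3 - <<'E'
from h import *
print(delta([.551,.0794,.2]))
E
```

```text
time_s: 23.3
tcp_pos: [0.5109, -0.298, 0.1097]
ee_rot: [[-0.635, -0.772, 0.001], [-0.772, 0.635, -0.001], [-0.0, -0.001, -1.0]]
wrist_force: [1.3, -0.2, 0.4]
gripper_width: 0.699
gripper_force: 0.0
time_s: 23.9
tcp_pos: [0.5116, -0.299, 0.0122]
ee_rot: [[-0.638, -0.77, 0.004], [-0.77, 0.638, -0.001], [-0.001, -0.004, -1.0]]
wrist_force: [-0.0, -0.6, 0.2]
gripper_width: 0.7
gripper_force: 0.0
time_s: 24.5
tcp_pos: [0.5099, -0.2987, 0.0102]
ee_rot: [[-0.639, -0.769, -0.0], [-0.769, 0.639, -0.0], [0.0, 0.0, -1.0]]
wrist_force: [-1.8, 0.3, 2.2]
gripper_width: 0.363
gripper_force: 30.0
time_s: 25.0
tcp_pos: [0.5089, -0.2983, 0.1089]
ee_rot: [[-0.639, -0.769, -0.002], [-0.769, 0.639, 0.001], [0.0, 0.002, -1.0]]
wrist_force: [0.1, 1.0, -0.9]
gripper_width: 0.361
gripper_force: 30.0
time_s: 25.5
tcp_pos: [0.5087, -0.2982, 0.1977]
ee_rot: [[-0.24, -0.971, -0.004], [-0.971, 0.24, 0.002], [-0.001, 0.005, -1.0]]
wrist_force: [0.5, -0.0, -0.8]
gripper_width: 0.363
gripper_force: 30.0
[-3.767  0.495 -0.018]
```

```bash
M='python3 -m pendant'
$M '[[[-0.94,0.128,0,0],[-0.94,0.128,0,0],[-0.94,0.128,0,0]]]' >/dev/null
$M '[[[-0.94,0.128,0,0],[-0.94,0.128,0,0],[-0.94,0.128,0,0]]]' >/dev/null
$M '[[[-0.94,0.128,0,0],[-0.94,0.128,0,0],[-0.94,0.128,0,0]]]' >/dev/null
$M '[[[-0.94,0.128,0,0],[-0.94,0.128,0,0],[-0.94,0.128,0.4,0],[-0.94,0.128,0.7,0],[-0.94,0.128,0.77,0],[-0.94,0.128,0.77,0],[-0.94,0.128,0.77,0],[-0.94,0.128,0.77,0]]]'
python3 -m pendant '[[[0,0,0,0],[0,0,0,0]]]'
python3 -c "
from h import *
print(delta([.5508,.0786,.119]))"
```

```text
time_s: 27.2
tcp_pos: [0.5503, 0.0786, 0.1247]
ee_rot: [[-0.237, -0.971, 0.003], [-0.971, 0.237, 0.001], [-0.002, -0.003, -1.0]]
wrist_force: [-0.5, 0.0, 0.1]
gripper_width: 0.367
gripper_force: 30.0
time_s: 27.4
tcp_pos: [0.5496, 0.0788, 0.124]
ee_rot: [[-0.237, -0.972, 0.002], [-0.972, 0.237, 0.001], [-0.001, -0.001, -1.0]]
wrist_force: [-0.7, -0.9, -0.4]
gripper_width: 0.363
gripper_force: 30.0
[-0.001 -0.012  0.05 ]
```

```bash
M='python3 -m pendant'
$M '[[[-0.003,-0.013,0.05,0],[-0.003,-0.013,0.05,0],[-0.003,-0.013,0.05,0],[-0.003,-0.013,0.05,0]]]'
$M '[[[0,0,0.02,0],[0,0,0.04,0],[0,0,0.06,0],[0,0,0.08,0],[0,0,0.1,0],[0,0,0.1,0]]]'
```

```text
time_s: 27.8
tcp_pos: [0.5505, 0.0788, 0.118]
ee_rot: [[-0.237, -0.972, -0.0], [-0.972, 0.237, -0.0], [0.0, 0.0, -1.0]]
wrist_force: [0.6, -0.3, -0.2]
gripper_width: 0.361
gripper_force: 30.0
time_s: 28.4
tcp_pos: [0.5504, 0.0787, 0.1077]
ee_rot: [[-0.237, -0.972, -0.0], [-0.972, 0.237, -0.0], [0.0, 0.0, -1.0]]
wrist_force: [0.9, -0.5, -0.1]
gripper_width: 0.362
gripper_force: 30.0
```

Inserted freely about 7 mm. Continue down to home and release.

```bash
M='python3 -m pendant'
$M '[[[0,0,0.02,0],[0,0,0.05,0],[0,0,0.08,0],[0,0,0.1,0],[0,0,0.1,0]]]'
$M '[[[0,0,0.02,0],[0,0,0.04,0],[0,0,0.06,0],[0,0,0.08,0],[0,0,0.08,0]]]'
$M '[[[0,0,0.015,0],[0,0,0.03,0],[0,0,0.03,0],[0,0,0.03,0]]]'
$M '[[[0,0,0.015,0],[0,0,0.03,0],[0,0,0.03,0],[0,0,0.03,0]]]'
```

```text
time_s: 28.9
tcp_pos: [0.5504, 0.0787, 0.0977]
ee_rot: [[-0.237, -0.972, -0.0], [-0.972, 0.237, -0.0], [0.0, 0.0, -1.0]]
wrist_force: [0.9, 0.2, -0.1]
gripper_width: 0.364
gripper_force: 30.0
time_s: 29.4
tcp_pos: [0.5507, 0.0788, 0.0908]
ee_rot: [[-0.236, -0.972, 0.001], [-0.972, 0.236, 0.0], [-0.0, -0.001, -1.0]]
wrist_force: [-1.8, -0.2, 3.8]
gripper_width: 0.36
gripper_force: 30.0
time_s: 29.8
tcp_pos: [0.5507, 0.0788, 0.0891]
ee_rot: [[-0.236, -0.972, 0.001], [-0.972, 0.236, -0.0], [-0.0, -0.001, -1.0]]
wrist_force: [-4.5, -0.2, 12.2]
gripper_width: 0.362
gripper_force: 30.0
time_s: 30.2
tcp_pos: [0.5508, 0.0788, 0.089]
ee_rot: [[-0.235, -0.972, 0.002], [-0.972, 0.235, -0.001], [0.0, -0.002, -1.0]]
wrist_force: [-10.4, 0.5, 26.9]
gripper_width: 0.363
gripper_force: 30.0
```

```bash
M='python3 -m pendant'
$M '[[[0,0,-0.06,0],[0,0,-0.06,0],[0,0,-0.06,0],[0,0,-0.06,0]]]' 0.3
$M '[[[0,0,-0.4,0],[0,0,-0.8,0],[0,0,-1,0],[0,0,-1,0],[0,0,-1,0]]]' >/dev/null
$M '[[[0,0.8,-0.5,0],[0,0.8,-0.5,0],[0,0.8,-0.5,0],[0,0.8,-0.5,0]]]' >/dev/null
$M '[[[0.8,0.5,0,0],[0.8,0.5,0,0],[0.8,0.5,0,0],[0.8,0.5,0,0],[0.8,0.5,0,0],[0.8,0.5,0,0]]]'
python3 - <<'E'
from h import *
snap('side','f1.png',(200,100,420,270),3.5)
E
```

```text
time_s: 30.6
tcp_pos: [0.5501, 0.0786, 0.0891]
ee_rot: [[-0.237, -0.972, -0.001], [-0.972, 0.237, -0.001], [0.001, 0.001, -1.0]]
wrist_force: [0.1, 0.6, -0.4]
gripper_width: 0.631
gripper_force: 0.0
time_s: 32.1
tcp_pos: [0.406, 0.0322, 0.2394]
ee_rot: [[-0.237, -0.972, -0.001], [-0.972, 0.237, -0.001], [0.001, 0.001, -1.0]]
wrist_force: [-0.0, 0.6, -0.2]
gripper_width: 0.703
gripper_force: 0.0
```

View pics/f1.png

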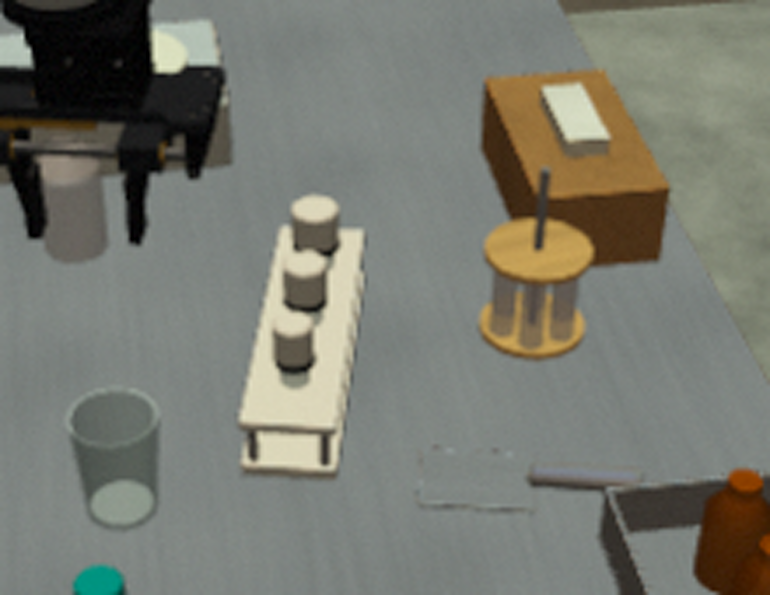

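All three caps stand upright on their tubes at crop (315,213), (305,270) and (294,335), with the rings pushed down. The gripper is clear and the visible bystanders have not moved.

```bash
python3 -c "
from station import r
print(r.finish_job())"
```

```text
the job is handed in; nothing more can be done
None
```

The job is handed in: the large cap is on the left tube, the medium on the middle and the small on the right, each pressed to a hard stop at home height and released at about 32 s; I matched them by ring width, without trying any cap on a second tube.

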